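# Refill the picker's caddy at the dispatch desk

### The job

Get the picker's plywood caddy ready for the shift: stand the full label roll upright in the round dish, lay the long battery pack flat and lengthwise in the wide rectangular bay, and lay the thick marker lengthwise in the long narrow trough, each fully down inside its rim and let go. Leave the look-alikes (the used-up roll, the short battery pack and the slim pen) lying where they are.

Things in the scene. Friction and masses are not known exactly. Their poses are not given: they have to be found in the camera images.
- full_roll: Full roll of white paper labels standing on end: 54 mm diameter, 40 mm high, with a cardboard-brown core in its 25 mm hole; about 0.12 kg. Origin at its centre (20 mm above the table at the start), z along the roll's axis. To be put in the dish.
- used_roll: Look-alike: nearly used-up label roll, same height (40 mm) and core but only 37 mm in diameter, standing on end. Origin at its centre. Stays where it is.
- long_battery: Long black scanner battery pack lying flat: 80 mm long (x), 36 mm wide (y), 28 mm high (z), four small brass contacts at its +x end on top; about 0.13 kg. Origin at its centre (14 mm above the table at the start). To be put in the bay, either way round.
- short_battery: Look-alike: short black battery pack of the same width, height and contacts but only 44 mm long (x). Origin at its centre. Stays where it is.
- marker: Thick square-bodied black marker lying down: 120 mm long (x), 18 mm wide and high, steel band and clip on the cap at its +x end; about 35 g. Origin at its centre (9 mm above the table at the start). To be put in the trough, either way round.
- slim_pen: Look-alike: slim square black pen, 130 mm long (x) but only 9 mm wide and high, with the same band and clip. Origin at its centre. Stays where it is.
- dish: Round grey dish for the roll: 78 mm inside diameter, 84 mm outside, inner floor 8 mm and rim 18 mm above its origin. Its origin is the centre of its underside (5 mm above the table); z up. Fixed in the shallow plywood caddy (315 x 186 mm, rim 18 mm above the table), in any of the caddy's three places, which are 96 mm apart in a row; its x axis runs across the caddy's row.
- bay: Wide rectangular grey bay for the battery: 104 x 60 mm inside (x, y), walls 3 mm, inner floor 8 mm and rim 16 mm above its origin. Its origin is the centre of its underside (5 mm above the table); x along its length, y across, z up. Fixed in the shallow plywood caddy (315 x 186 mm, rim 18 mm above the table), in any of the caddy's three places, which are 96 mm apart in a row; its x axis runs across the caddy's row.
- trough: Long narrow grey trough for the marker: 148 x 44 mm inside (x, y), walls 3 mm, inner floor 8 mm and rim 16 mm above its origin. Its origin is the centre of its underside (5 mm above the table); x along its length, y across, z up. Fixed in the shallow plywood caddy (315 x 186 mm, rim 18 mm above the table), in any of the caddy's three places, which are 96 mm apart in a row; its x axis runs across the caddy's row.
There are look-alikes about, which are no part of the job. Leave any turquoise look-alike of the marker alone.

How it is judged:
At the end, for the whole second after the job is handed in: Roll upright in the dish (14.5 mm of centre), battery flat and lengthwise in the bay (14.5 mm each way), marker lengthwise in the trough (16.5 mm along, 15.5 across), each down on the floor, released, at rest; the three look-alikes within 30 mm of their starts (horizontal distance between full_roll and dish below 0.0145 m and (angle between full_roll's own z axis and vertical below 0.12 rad or angle between full_roll's own z axis and vertical above 3.02 rad) and z of full_roll in the frame of dish between 0.024 and 0.032 m and linear speed of each of full_roll, long_battery, marker below 0.02 m/s and angular speed of each of full_roll, long_battery, marker below 0.2 rad/s and contact force between each of full_roll, long_battery, marker and the fingers below 0.05 N and x of long_battery in the frame of bay between -0.0145 and 0.0145 m and y of long_battery in the frame of bay between -0.0145 and 0.0145 m and z of long_battery in the frame of bay between 0.018 and 0.026 m and (angle between long_battery's own z axis and vertical below 0.12 rad or angle between long_battery's own z axis and vertical above 3.02 rad) and angle between the x axis of long_battery and the x axis of bay, either way round below 0.7 rad and x of marker in the frame of trough between -0.0165 and 0.0165 m and y of marker in the frame of trough between -0.0155 and 0.0155 m and z of marker in the frame of trough between 0.013 and 0.021 m and angle between marker's own x axis and vertical between 1.49 and 1.65 rad and angle between the x axis of marker and the x axis of trough, either way round below 0.4 rad and distance of each of used_roll, short_battery, slim_pen from where it was at the start of the episode below 0.03 m); the robot touches nothing.
It fails at once if the used-up roll is moved from its place (more than 30 mm) (distance of used_roll from where it was at the start of the episode above 0.03 m).
It fails at once if the short battery pack is moved from its place (more than 30 mm) (distance of short_battery from where it was at the start of the episode above 0.03 m).
It fails at once if the slim pen is moved from its place (more than 30 mm) (distance of slim_pen from where it was at the start of the episode above 0.03 m).
It also fails if it takes over 80 s, if anything falls off the work surface, if the arm or the gripper's body presses on something with over 40 N, if the wrist force passes 120 N, or if a joint passes its speed limit or range.

### The arm

A 6-joint arm with a two-finger parallel gripper is mounted at the origin on the work surface. World frame = base frame: x ahead of the robot, y to its left, z up, the work surface at z = 0. Lengths are in m, angles in rad, forces in N, time in s.
With the tool pointing down it reaches from about 0.375 to 0.9 m from the base axis. Payload 3.1 kg.
Tool frame: the origin (TCP) lies midway between the tips of the shut fingers; the grasp point (between the pads) lies manip.grip_depth behind it (manip.grip_depth is the distance from the TCP to the grasp point, in m); z points along the fingers, y is the direction in which the jaws open and shut (so a half turn about z gives the same grasp; the last joint's range is limited). The gripper opens to 85 mm and grips with 20 to 120 N. Pads are 22 mm wide; open, the fingers measure 114 mm over their backs; the gripper's body (76 mm by 85 mm) begins 54 mm behind the grasp point. The pads swing forward as they close: fully open they stand 13 mm farther back than shut.
Start: joints at [-1.397, 0.527, 1.433, -0, 1.181, -0.178], TCP at [0.215, -0.587, 0.207] pointing down, gripper open.
Joint ranges: [-3.08, 3.08], [-0.75, 2.2], [0.22, 2.44], [-1.43, 4.57], [0, 2.65], [-2.85, 2.85]. Speed limits (rad/s): [2.79, 2.79, 3.14, 3.14, 3.14, 3.14].

### API

Orientations are given as a unit quaternion [x, y, z, w].
In Python, from station import manip, vision gives the robot as it stands.
- The arm moves only by the shell command python3 -m crank 'ROWS' [FORCE]. ROWS is JSON, a list of rows, each an object with "grip": the closure, from 0 (fully open) to 1 (shut); "offset": the shift along the tool's x, y, z in mm, a list of three; "angular": the turn, a rotation vector about the tool's x, y, z in degrees, a list of three. A call has 1 to 10 rows; each row is the pose to reach, as a shift and turn from the pose commanded when the call began, along the tool's axes at that moment; what a row does not reach only later rows make up. A row lasts 1/10 s, in which the tool goes at most 50 mm and 8.59 degrees, less where a joint would pass 70% of its speed; a pose out of reach is approached as far as the arm can. A call with a gripper value outside its range is refused whole. The fingers move at their own pace and stop on an object; FORCE is the grip in N (left out, the last holds). Time passes only in rows, so rows that repeat a pose let the fingers close. It gives the time, the measured TCP pose, the force and the opening at its end, in the units of the state.
- manip.sense(): the state, without advancing time (a new reading comes with each control period).
- vision.snapshot(name): name is "side" or "top" or "wrist"; returns a dict with "pixels" (480x640x3 uint8, red, green, blue), "intrinsics" (3x3 intrinsics, pixels), "R" (3x3) and "t" (3): a world point X has camera coordinates R X + t. Camera axes: x right, y down, z forward; pixel columns grow to the right and rows downward; lengths in m; the calibration is good to about 2 mm. A picture is of the moment at which its call begins. There is no depth.
- manip.sign_off(): hands the job in, once; it reports no verdict.
The state is a dict: "t": time; "q": joint angles; "qd": joint speeds; "tau": joint torques, N m; "tcp_pos": TCP position; "tool_rot": TCP orientation; "force": force on the tool from outside, world axes, zero at the start; "ft_torque": the same for the moment, N m; "finger_gap": opening from 0.0 (shut) to 1.0 (fully open).
Only numpy, scipy, OpenCV 4.12 (cv2) and the standard library are available. Lean on these libraries where they do the work, as an engineer would, in place of code of your own. Each camera call takes 0.05 s, during which the arm holds its last target.

## Working session

There is one attempt and no reset: what is moved stays moved. The work goes in short steps, Python scripts to look and compute and a shell command to move; the robot and the scene stay as the last step left them, time stands still between calls to the robot, and variables do not carry over. Pictures are saved under pics/ and viewed, and the job is handed in when it is done.

```bash
ls; mkdir -p pics; python3 - <<'E'
from station import manip, vision
import cv2, numpy as np
print(manip.sense(), manip.grip_depth)
for n in ("top","side","wrist"):
    s=vision.snapshot(n); cv2.imwrite(f"pics/{n}0.png",s["pixels"][...,::-1])
    print(n,s["intrinsics"],s["R"],s["t"])
    print("cam pos", -np.array(s["R"]).T@np.array(s["t"]))
E
```

```text
pics
{'t': 0.0, 'q': array([-1.39748852e+00,  5.28482837e-01,  1.43393694e+00, -3.23581358e-07,
        1.18135249e+00, -1.78497852e-01]), 'qd': array([ 0.00100485, -0.00072378, -0.0005618 ,  0.00022228,  0.00048032,
        0.00129013]), 'tau': array([-1.06894498e-03, -4.42355204e+01, -1.78027350e+01, -4.43298504e-04,
        8.34307226e-03,  7.54291818e-06]), 'tcp_pos': array([ 0.21526414, -0.58593497,  0.2061124 ]), 'tool_rot': array([ 9.84568353e-01,  1.74997061e-01,  2.67845708e-06, -1.08980069e-03]), 'force': array([ 0.25342883, -0.36916549,  0.16373432]), 'ft_torque': array([ 0.00202663, -0.00328066,  0.04582395]), 'finger_gap': 1.000700554125213} 0.0187
top [[557.45828166   0.         314.15734508]
 [  0.         557.45828166 256.23314563]
 [  0.           0.           1.        ]] [[-0.01379411 -0.99985996  0.00947515]
 [-0.9894899   0.01228568 -0.14407914]
 [ 0.14394255 -0.01136301 -0.9895208 ]] [-0.03167392  0.53908015  1.15852025]
cam pos [ 0.36621709 -0.02512818  1.22435021]
side [[575.02862879   0.         319.907242  ]
 [  0.         575.02862879 244.66216778]
 [  0.           0.           1.        ]] [[-0.93417687 -0.35587889 -0.02576416]
 [-0.15566363  0.47145738 -0.86804192]
 [ 0.3210645  -0.80689414 -0.49582198]] [0.46584713 0.14719472 0.99959845]
cam pos [0.13716091 0.90295926 0.63539622]
wrist [[373.59418006   0.         310.90941975]
 [  0.         373.59418006 241.81086353]
 [  0.           0.           1.        ]] [[ 0.34514136 -0.9385477  -0.00237809]
 [-0.90625955 -0.3339245   0.2592066 ]
 [-0.24407187 -0.08730775 -0.96581897]] [-0.62430615 -0.0344008   0.37857609]
cam pos [ 0.27669759 -0.56437575  0.37306822]
```

View pics/top0.png

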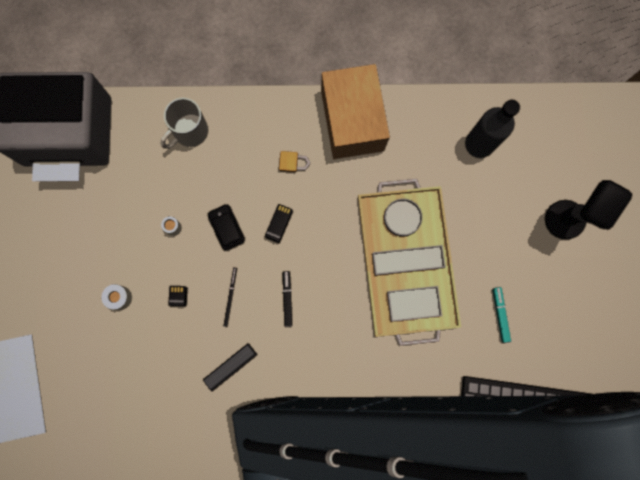

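View pics/side0.png

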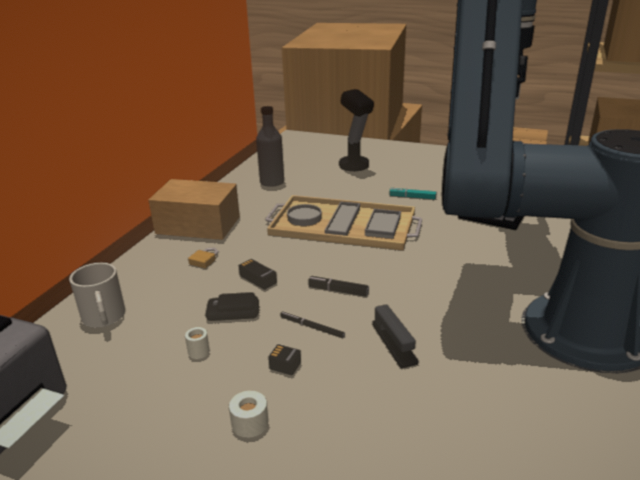

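View pics/wrist0.png

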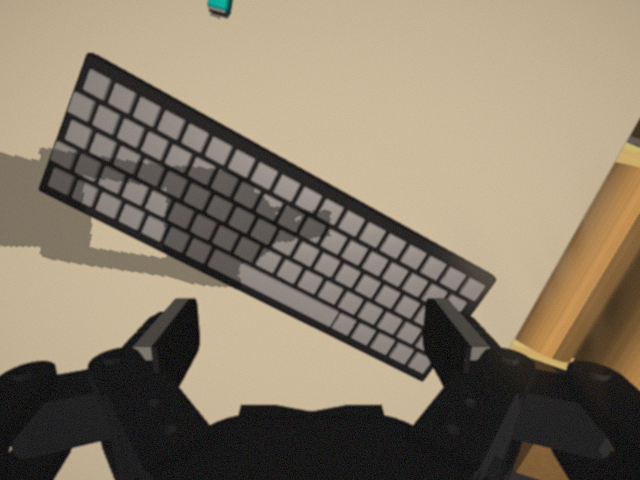

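The top view (up = +x, left = +y) shows these objects by pixel position:
- **Rolls:** full roll (116,297), used roll (170,226).
- **Batteries:** long (279,222), short (178,296).
- **Marker and pen:** marker (287,299), slim pen (231,297).
- **Caddy:** dish (403,218), trough (408,261), bay (414,304).
- **Turquoise decoy:** (502,315).

The phone (226,227) and the bar (230,367) are clutter.

```bash
cat > h.py <<'E'
import cv2, numpy as np
from station import manip, vision
def ray(s,uv,z):
    K,R,t=map(np.array,(s["intrinsics"],s["R"],s["t"]))
    c=-R.T@t; d=R.T@np.linalg.inv(K)@np.array([uv[0],uv[1],1.]); return c+d*(z-c[2])/d[2]
def proj(s,X):
    K,R,t=map(np.array,(s["intrinsics"],s["R"],s["t"])); p=K@(R@np.array(X)+t); return p[:2]/p[2]
def blobs(m,roi,amin=30):
    x0,y0,x1,y1=roi; mm=np.zeros_like(m); mm[y0:y1,x0:x1]=m[y0:y1,x0:x1]
    cs,_=cv2.findContours(mm,cv2.RETR_EXTERNAL,cv2.CHAIN_APPROX_NONE)
    return sorted([c for c in cs if cv2.contourArea(c)>amin],key=cv2.contourArea,reverse=True)
def rect(s,c,z):
    P=np.array([ray(s,p[0],z)[:2] for p in c],np.float32)*1000
    (cx,cy),(w,h),a=cv2.minAreaRect(P)
    if w<h: w,h,a=h,w,a+90
    return cx,cy,w,h,(a+90)%180-90
E
python3 - <<'E'
from h import *
s=vision.snapshot("top"); im=s["pixels"]
cv2.imwrite("pics/crop_objs.png",cv2.resize(im[190:340,85:325,::-1],None,fx=3.3,fy=3.3,interpolation=cv2.INTER_CUBIC))
cv2.imwrite("pics/crop_cad.png",cv2.resize(im[175:350,345:475,::-1],None,fx=3.4,fy=3.4,interpolation=cv2.INTER_CUBIC))
hsv=cv2.cvtColor(im,cv2.COLOR_RGB2HSV)
dark=(hsv[...,2]<75).astype(np.uint8)*255
for n,roi,z in [("longb",(258,198,298,250),.028),("shortb",(160,280,195,312),.028),("marker",(275,262,300,335),.018),("pen",(218,262,244,332),.009)]:
    for c in blobs(dark,roi)[:2]: print(n,np.round(rect(s,c,z),1))
white=((hsv[...,1]<45)&(hsv[...,2]>120)).astype(np.uint8)*255
for n,roi,z in [("full",(95,275,140,320),.04),("used",(155,210,188,244),.04),("dish",(380,195,428,240),.0),("trough",(370,243,450,279),.0),("bay",(384,283,445,325),.0)]:
    for c in blobs(white,roi)[:2]:
        P=np.array([ray(s,p[0],z if z else .013)[:2] for p in c],np.float32)*1000
        print(n,np.round(rect(s,c,z or .013),1),np.round(cv2.minEnclosingCircle(P)[0],1),round(cv2.minEnclosingCircle(P)[1],1))
E
```

```text
longb [613.4  38.7  81.5  36.1 -23.2]
shortb [457.9 255.   43.8  36.4   1.1]
marker [428.8  20.7  71.7  16.6   2.3]
marker [490.3  22.7  35.8  15.9   3.7]
pen [433.1 149.6  77.2   7.9  -9. ]
full [457.7 387.5  53.2  52.9  89.3] [458.1 387.4] 27.6
used [612.8 273.8  35.5  34.5   1.2] [612.8 273.8] 19.1
dish [ 627.3 -235.4   75.7   75.    87.7] [ 626.  -235.1] 39.6
trough [ 532.  -244.3  147.8   47.8  -84.7] [ 530.1 -244.6] 75.5
bay [ 436.4 -253.6  104.1   63.1  -84.5] [ 434.2 -254. ] 58.8
```

View pics/crop_objs.png

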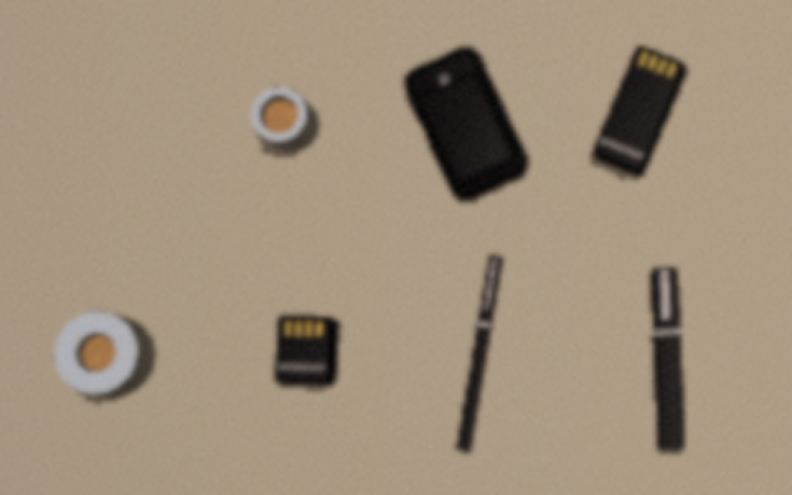

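View pics/crop_cad.png

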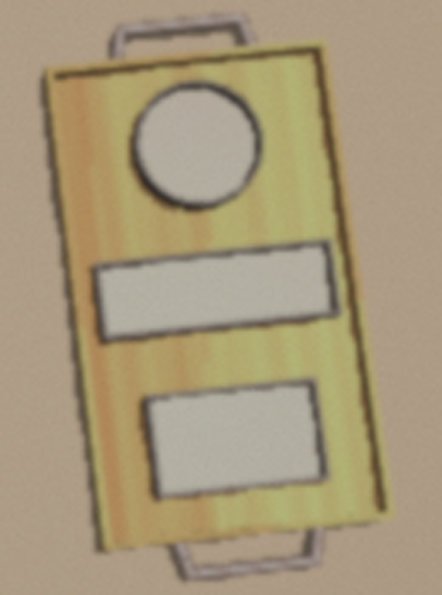

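Sizes and the 96 mm spacing match the measurements. Next is a helper that turns a world target into tool-axis offsets. I'll take the long battery first.

```bash
cat >> h.py <<'E'
from scipy.spatial.transform import Rotation as Ro
def plan(x,y,z,phi=None):
    """mm, deg -> tool-frame offset and turn from the measured pose"""
    st=manip.sense(); R=Ro.from_quat(st["tool_rot"]).as_matrix(); p=st["tcp_pos"]*1000
    f=np.degrees(np.arctan2(R[1,0],R[0,0]))
    if phi is None: phi=f
    Rt=np.array([[np.cos(np.radians(phi)),np.sin(np.radians(phi)),0],[np.sin(np.radians(phi)),-np.cos(np.radians(phi)),0],[0,0,-1]]).T
    Rt=np.column_stack([[np.cos(np.radians(phi)),np.sin(np.radians(phi)),0],[np.sin(np.radians(phi)),-np.cos(np.radians(phi)),0],[0,0,-1]])
    rv=np.degrees(Ro.from_matrix(R.T@Rt).as_rotvec())
    print("t",round(st["t"],2),"at",np.round(p,1),"phi",round(f,1),"q6",round(np.degrees(st["q"][5]),1),"gap",round(st["finger_gap"],3),"F",np.round(st["force"],1))
    d=np.array([x,y,z])-p
    print("offset",np.round(R.T@d,1),"dist",round(np.linalg.norm(d)),"angular",np.round(rv,1))
E
python3 - <<'E'
from h import *
plan(613,39,100,-23.2)
E
```

```text
t 0.2 at [ 215.3 -586.2  206.5] phi 20.2 q6 -10.2 gap 1.0 F [-0.2  0.1  0.2]
offset [ 588.8 -449.7  107.2] dist 749 angular [-0.1  0.  43.4]
```

```bash
python3 -m crank '[{"grip":0.3,"offset":[40,-30,0],"angular":[0,0,3]},{"grip":0.3,"offset":[80,-60,0],"angular":[0,0,6]},{"grip":0.3,"offset":[120,-90,0],"angular":[0,0,10]},{"grip":0.3,"offset":[160,-120,0],"angular":[0,0,14]},{"grip":0.3,"offset":[200,-150,0],"angular":[0,0,18]},{"grip":0.3,"offset":[240,-180,0],"angular":[0,0,22]},{"grip":0.3,"offset":[280,-210,0],"angular":[0,0,26]},{"grip":0.3,"offset":[320,-240,0],"angular":[0,0,30]},{"grip":0.3,"offset":[360,-270,0],"angular":[0,0,34]},{"grip":0.3,"offset":[400,-300,0],"angular":[0,0,38]}]' 60; python3 - <<'E'
from h import *
plan(613,39,100,-23.2)
E
```

```text
t: 1.2
tcp_pos: [0.4883, -0.1654, 0.2072]
tool_rot: [0.988, -0.157, 0.0, 0.0]
force: [1.4, -0.6, 0.9]
finger_gap: 0.701
t 1.2 at [ 488.3 -165.4  207.2] phi -18.0 q6 76.9 gap 0.701 F [ 1.4 -0.6  0.9]
offset [  55.3 -232.9  107.2] dist 262 angular [ 0.  -0.   5.2]
```

```bash
python3 -m crank '[{"grip":0.3,"offset":[10,-40,10],"angular":[0,0,2]},{"grip":0.3,"offset":[20,-85,25],"angular":[0,0,4]},{"grip":0.3,"offset":[30,-130,45],"angular":[0,0,5]},{"grip":0.3,"offset":[40,-170,65],"angular":[0,0,5]},{"grip":0.3,"offset":[50,-210,85],"angular":[0,0,5]},{"grip":0.3,"offset":[55,-233,107],"angular":[0,0,5]},{"grip":0.3,"offset":[55,-233,107],"angular":[0,0,5]}]'; python3 - <<'E'
from h import *
s=vision.snapshot("wrist"); cv2.imwrite("pics/w1.png",s["pixels"][...,::-1])
plan(613,39,10,-23.2)
E
```

```text
t: 1.9
tcp_pos: [0.6102, 0.0409, 0.0968]
tool_rot: [0.981, -0.196, -0.003, -0.0]
force: [-1.4, -0.2, -0.3]
finger_gap: 0.699
t 1.95 at [610.2  39.2  98.2] phi -22.7 q6 105.9 gap 0.697 F [-0.5  0.1  0.2]
offset [ 3.  -1.  88.2] dist 88 angular [0.1 0.2 0.5]
```

View pics/w1.png

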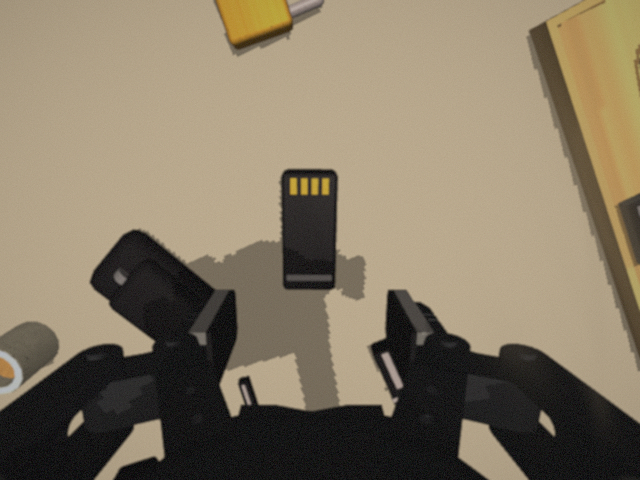

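The wrist view shows the battery square to the jaws, its top face spanning columns 282–337 and rows 170–289. The phone's near corner is at about (212,300), close to the left finger, so I'll check positions from this view.

```bash
python3 - <<'E'
from h import *
s=vision.snapshot("wrist"); im=s["pixels"]
for z in (.028,):
    for uv in [(282,171),(337,171),(283,289),(336,289),(309.5,230)]: print(uv,np.round(ray(s,uv,z)*1000,1))
print("phone",ray(s,(212,300),.012)*1000)
t=vision.snapshot("top"); print("phone top",ray(t,(244,235),.012)*1000, ray(t,(232,205),.012)*1000)
E
```

```text
(282, 171) [660.7  36.9  28. ]
(337, 171) [647.4   5.2  28. ]
(283, 289) [588.   68.3  28. ]
(336, 289) [574.1  35.   28. ]
(309.5, 230) [619.1  35.7  28. ]
phone [594.4397576  123.49393698  12.        ]
phone top [591.85639989 115.15676921  12.        ] [659.99889054 142.10976201  12.        ]
```

```bash
python3 - <<'E'
from h import *
plan(616,37,10,-23.4)
E
```

```text
t 2.05 at [611.   37.2 100.3] phi -22.8 q6 105.9 gap 0.698 F [ 0.1 -0.5  1. ]
offset [ 4.7 -1.8 90.3] dist 90 angular [0.  0.  0.6]
```

```bash
python3 -m crank '[{"grip":0.3,"offset":[5,-2,30],"angular":[0,0,0]},{"grip":0.3,"offset":[5,-2,60],"angular":[0,0,0]},{"grip":0.3,"offset":[5,-2,80],"angular":[0,0,0]},{"grip":0.3,"offset":[5,-2,90],"angular":[0,0,0]},{"grip":0.3,"offset":[5,-2,90],"angular":[0,0,0]},{"grip":0.9,"offset":[5,-2,90],"angular":[0,0,0]},{"grip":0.9,"offset":[5,-2,90],"angular":[0,0,0]},{"grip":0.9,"offset":[5,-2,90],"angular":[0,0,0]},{"grip":0.9,"offset":[5,-2,90],"angular":[0,0,0]},{"grip":0.9,"offset":[5,-2,90],"angular":[0,0,0]}]' 60; python3 - <<'E'
from h import *
plan(616,37,160,-23.4)
E
```

```text
t: 3.05
tcp_pos: [0.6169, 0.0377, 0.0106]
tool_rot: [0.98, -0.198, 0.0, -0.0]
force: [-0.2, -0.3, -0.2]
finger_gap: 0.097
t 3.05 at [616.9  37.7  10.6] phi -22.8 q6 106.0 gap 0.097 F [-0.2 -0.3 -0.2]
offset [  -0.5    1.  -149.4] dist 149 angular [-0.  -0.   0.6]
```

The gap reads 0.10 where a held battery should give about 0.42, so the grasp missed. I'll look before moving anything.

```bash
python3 - <<'E'
from h import *
s=vision.snapshot("wrist"); cv2.imwrite("pics/w2.png",s["pixels"][...,::-1])
s=vision.snapshot("side"); cv2.imwrite("pics/s2.png",cv2.resize(s["pixels"][180:380,120:440,::-1],None,fx=2.4,fy=2.4))
E
```

```text
(no output)
```

View pics/w2.png

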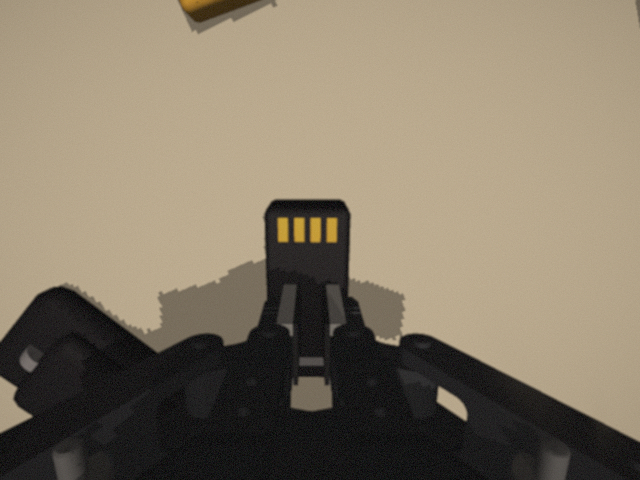

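View pics/s2.png

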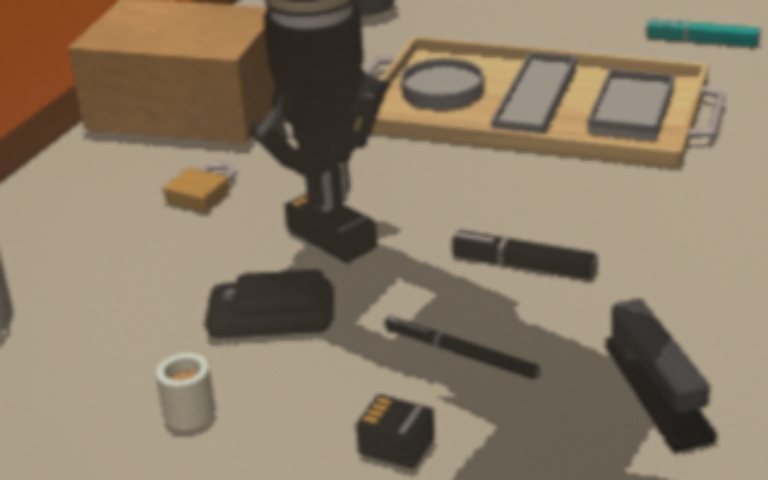

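```bash
python3 - <<'E'
from h import *
s=vision.snapshot("side"); w=vision.snapshot("wrist"); st=manip.sense(); print(st["tcp_pos"],st["q"])
for z in (0,.01,.02,.028,.035,.045): 
    p=proj(s,[.617,.0377,z]); print(z,p,(p-[120,180])*2.4, proj(w,[.617,.0377,z]))
c=-np.array(w["R"]).T@w["t"]; print("wrist cam",c)
# battery top corners now, wrist
for uv in [(267,215),(349,215)]: print(ray(w,uv,.028))
im=cv2.resize(s["pixels"][225:295,215:305,::-1],None,fx=8,fy=8,interpolation=cv2.INTER_CUBIC)
for z in (.01,.028,.04):
    p=(proj(s,[.617,.0377,z])-[215,225])*8; cv2.circle(im,tuple(int(v) for v in p),4,(0,0,255),-1)
cv2.imwrite("pics/s2z.png",im)
E
```

```text
[0.61662799 0.03768197 0.01012036] [-1.19622712e-01  7.83766186e-01  1.58261925e+00 -1.75642331e-06
  7.75247885e-01  1.84977458e+00]
0 [258.84314649 278.61593091] [333.22355158 236.67823418] [309.31746965 275.82669466]
0.01 [258.45519688 274.46634103] [332.2924725  226.71921847] [309.21048171 283.11671507]
0.02 [258.06392324 270.28119679] [331.35341579 216.67487229] [309.09124116 291.24161204]
0.028 [257.74848224 266.90717412] [330.59635738 208.5772179 ] [308.98554452 298.44364534]
0.035 [257.47068621 263.93580995] [329.92964691 201.44594387] [308.88436981 305.33755935]
0.045 [257.07091321 259.65975463] [328.97019169 191.18341111] [308.72341412 316.30487248]
wrist cam [0.67689784 0.01146172 0.17703202]
[0.6572334 0.039195  0.028    ]
[0.64436029 0.00855521 0.028     ]
```

View pics/s2z.png

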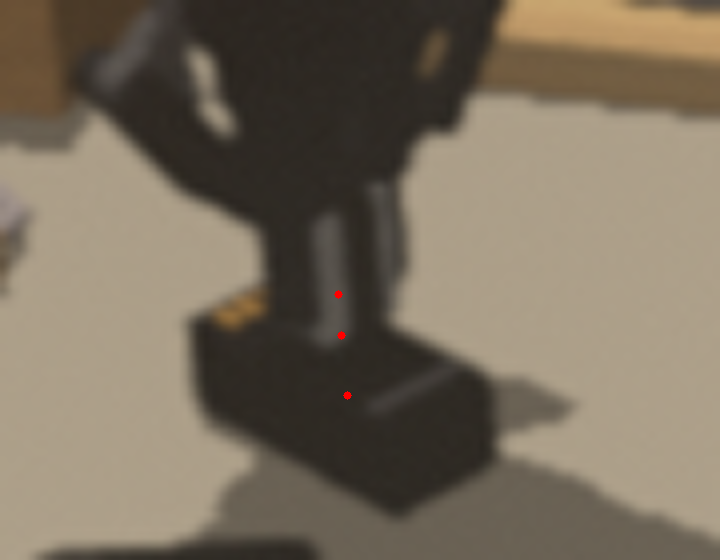

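The side view puts the fingertips on the battery's top face at z≈0.028, while the TCP reads 0.010. The real tips are therefore about 18 mm higher than reported, close to grip_depth. I'll open, step down gently and watch the force.

```bash
python3 -m crank '[{"grip":0.3,"offset":[0,0,0],"angular":[0,0,0]},{"grip":0.3,"offset":[0,0,0],"angular":[0,0,0]},{"grip":0.3,"offset":[0,0,0],"angular":[0,0,0]},{"grip":0.3,"offset":[0,0,0],"angular":[0,0,0]},{"grip":0.3,"offset":[0,0,4],"angular":[0,0,0]},{"grip":0.3,"offset":[0,0,8],"angular":[0,0,0]},{"grip":0.3,"offset":[0,0,8],"angular":[0,0,0]}]'; python3 - <<'E'
from h import *
s=vision.snapshot("wrist"); cv2.imwrite("pics/w3.png",s["pixels"][...,::-1])
s=vision.snapshot("side")
im=cv2.resize(s["pixels"][225:295,215:305,::-1],None,fx=8,fy=8,interpolation=cv2.INTER_CUBIC)
cv2.imwrite("pics/s3z.png",im)
plan(616,37,0)
E
```

```text
t: 3.95
tcp_pos: [0.616, 0.0377, 0.0013]
tool_rot: [0.98, -0.198, -0.001, 0.0]
force: [-0.8, 0.1, -0.3]
finger_gap: 0.698
t 4.05 at [616.4  37.6   1.8] phi -22.8 q6 106.0 gap 0.7 F [-0.2  0.2  0.2]
offset [-0.1  0.7  1.8] dist 2 angular [0. 0. 0.]
```

View pics/w3.png

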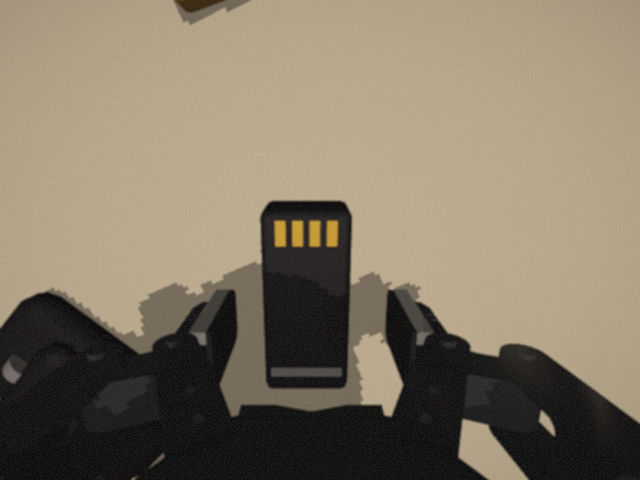

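View pics/s3z.png

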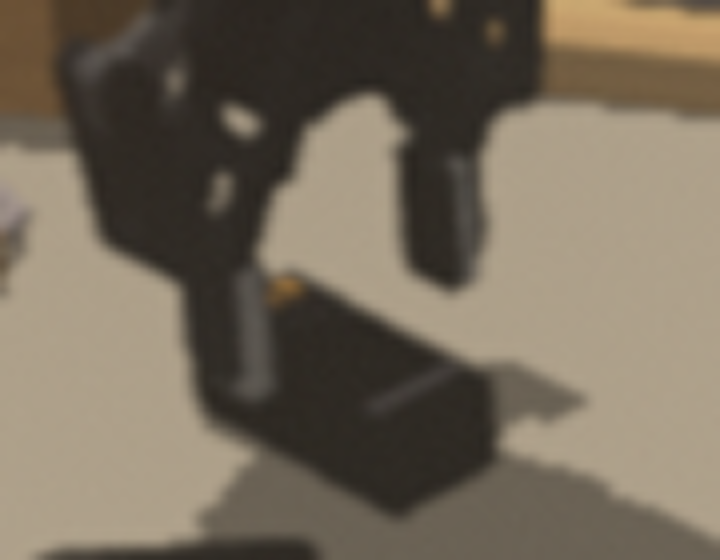

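```bash
python3 - <<'E'
from h import *
s=vision.snapshot("side")
for z in (.01,.015,.02,.025,.03):
    print(z,(proj(s,[.616+.387*.03,.0377+.922*.03,z])-[215,225])*8,(proj(s,[.616+.387*.037,.0377+.922*.037,z])-[215,225])*8,(proj(s,[.616-.387*.035,.0377-.922*.035,z])-[215,225])*8)
E
```

```text
0.01 [260.02946884 445.49519823] [238.32715846 457.17827869] [453.95462448 341.09879269]
0.015 [258.25146005 428.62163472] [236.49502689 440.26579806] [452.64425731 324.58153457]
0.02 [256.46570759 411.67458262] [234.65488542 423.27937762] [451.32837819 307.99479797]
0.025 [254.67216076 394.6535608 ] [232.80668139 406.21853142] [450.00695227 291.33814359]
0.03 [252.87076842 377.55808391] [230.9503617  389.08276922] [448.6799444  274.61112839]
```

That confirms it: at gap 0.7 the tips are at about z=0.025 with the TCP reading 0.002. I'll work with true tip z ≈ reading + 18.5 mm, plus the swing-back. Going down another 11 mm and closing.

```bash
python3 -m crank '[{"grip":0.3,"offset":[0,0,5],"angular":[0,0,0]},{"grip":0.3,"offset":[0,0,11],"angular":[0,0,0]},{"grip":0.3,"offset":[0,0,11],"angular":[0,0,0]},{"grip":0.9,"offset":[0,0,11],"angular":[0,0,0]},{"grip":0.9,"offset":[0,0,11],"angular":[0,0,0]},{"grip":0.9,"offset":[0,0,11],"angular":[0,0,0]},{"grip":0.9,"offset":[0,0,11],"angular":[0,0,0]},{"grip":0.9,"offset":[0,0,11],"angular":[0,0,0]}]' 60; python3 - <<'E'
from h import *
plan(616,37,100)
E
```

```text
t: 4.9
tcp_pos: [0.6169, 0.0376, -0.0086]
tool_rot: [0.98, -0.198, 0.0, -0.0]
force: [0.7, 0.2, 1.7]
finger_gap: 0.403
t 4.9 at [616.9  37.6  -8.6] phi -22.8 q6 106.0 gap 0.403 F [0.7 0.2 1.7]
offset [  -0.6    0.9 -108.6] dist 109 angular [-0. -0.  0.]
```

Held, with the gap at 0.40. Lifting.

```bash
python3 -m crank '[{"grip":0.9,"offset":[0,0,-20],"angular":[0,0,0]},{"grip":0.9,"offset":[0,0,-50],"angular":[0,0,0]},{"grip":0.9,"offset":[0,0,-80],"angular":[0,0,0]},{"grip":0.9,"offset":[0,0,-100],"angular":[0,0,0]},{"grip":0.9,"offset":[0,0,-100],"angular":[0,0,0]}]'; python3 - <<'E'
from h import *
s=vision.snapshot("wrist"); cv2.imwrite("pics/w4.png",s["pixels"][...,::-1])
plan(436,-253.5,91,-84.6)
E
```

```text
t: 5.4
tcp_pos: [0.6188, 0.0374, 0.0939]
tool_rot: [0.98, -0.198, 0.003, -0.0]
force: [0.2, 0.1, -1.0]
finger_gap: 0.399
t 5.45 at [617.3  37.5  92. ] phi -22.8 q6 106.0 gap 0.405 F [-0.4 -0.1 -1.6]
offset [-54.2 338.6   0.7] dist 343 angular [-0.1 -0.1 61.8]
```

View pics/w4.png

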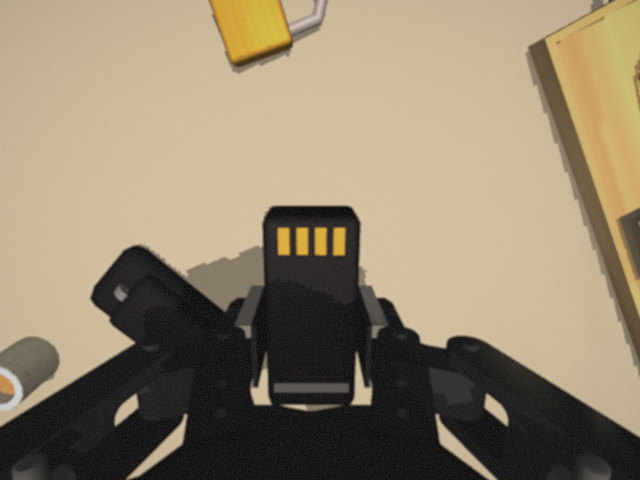

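The battery is held level between the pads, with its contacts at (311,241). Carrying it over the bay.

```bash
python3 -m crank '[{"grip":0.9,"offset":[-5,30,0],"angular":[0,0,6]},{"grip":0.9,"offset":[-11,70,0],"angular":[0,0,13]},{"grip":0.9,"offset":[-18,110,0],"angular":[0,0,20]},{"grip":0.9,"offset":[-24,150,0],"angular":[0,0,27]},{"grip":0.9,"offset":[-30,190,0],"angular":[0,0,34]},{"grip":0.9,"offset":[-36,230,0],"angular":[0,0,41]},{"grip":0.9,"offset":[-43,270,0],"angular":[0,0,48]},{"grip":0.9,"offset":[-49,305,0],"angular":[0,0,55]},{"grip":0.9,"offset":[-54,339,0],"angular":[0,0,62]},{"grip":0.9,"offset":[-54,339,0],"angular":[0,0,62]}]'; python3 -m crank '[{"grip":0.9,"offset":[0,0,0],"angular":[0,0,0]},{"grip":0.9,"offset":[0,0,0],"angular":[0,0,0]}]'; python3 - <<'E'
from h import *
s=vision.snapshot("wrist"); cv2.imwrite("pics/w5.png",s["pixels"][...,::-1])
plan(436,-253.5,6,-84.6)
E
```

```text
t: 6.45
tcp_pos: [0.433, -0.2567, 0.0895]
tool_rot: [0.736, -0.677, -0.001, 0.0]
force: [0.2, 0.6, -2.6]
finger_gap: 0.4
t: 6.65
tcp_pos: [0.4348, -0.2526, 0.0902]
tool_rot: [0.739, -0.674, -0.001, -0.0]
force: [1.2, -0.6, -1.0]
finger_gap: 0.402
t 6.7 at [ 435.2 -252.4   90.4] phi -84.7 q6 131.9 gap 0.403 F [-0.8  0.8 -1.2]
offset [ 1.3 -0.8 84.4] dist 84 angular [ 0.1  0.1 -0.1]
```

View pics/w5.png

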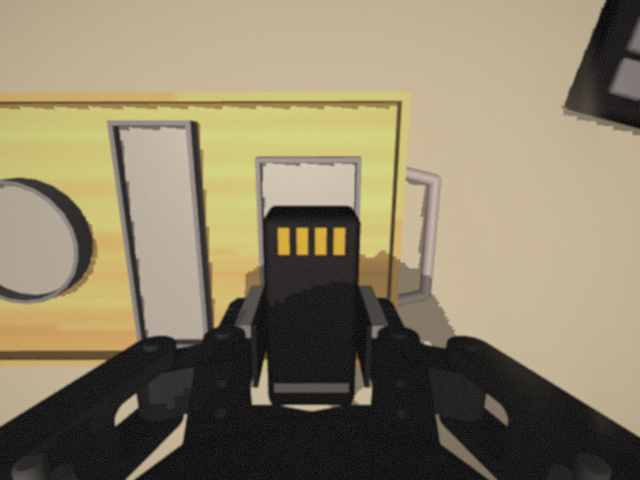

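The battery sits squarely over the bay, whose far edge spans columns 257–360 at row 160. Lowering.

```bash
python3 -m crank '[{"grip":0.9,"offset":[1,-1,20],"angular":[0,0,0]},{"grip":0.9,"offset":[1,-1,45],"angular":[0,0,0]},{"grip":0.9,"offset":[1,-1,65],"angular":[0,0,0]},{"grip":0.9,"offset":[1,-1,77],"angular":[0,0,0]},{"grip":0.9,"offset":[1,-1,82],"angular":[0,0,0]},{"grip":0.9,"offset":[1,-1,84],"angular":[0,0,0]},{"grip":0.9,"offset":[1,-1,85],"angular":[0,0,0]},{"grip":0.9,"offset":[1,-1,85],"angular":[0,0,0]}]'; python3 - <<'E'
from h import *
plan(436,-253.5,4,-84.6)
s=vision.snapshot("side")
cv2.imwrite("pics/s5.png",cv2.resize(s["pixels"][170:260,330:450,::-1],None,fx=6,fy=6,interpolation=cv2.INTER_CUBIC))
E
```

```text
t: 7.5
tcp_pos: [0.4368, -0.255, 0.0067]
tool_rot: [0.738, -0.675, 0.001, -0.0]
force: [-0.6, 1.4, -1.3]
finger_gap: 0.399
t 7.5 at [ 436.8 -255.     6.7] phi -84.8 q6 131.9 gap 0.399 F [-0.6  1.4 -1.3]
offset [-1.6  0.7  2.7] dist 3 angular [-0.1 -0.1 -0.2]
```

View pics/s5.png

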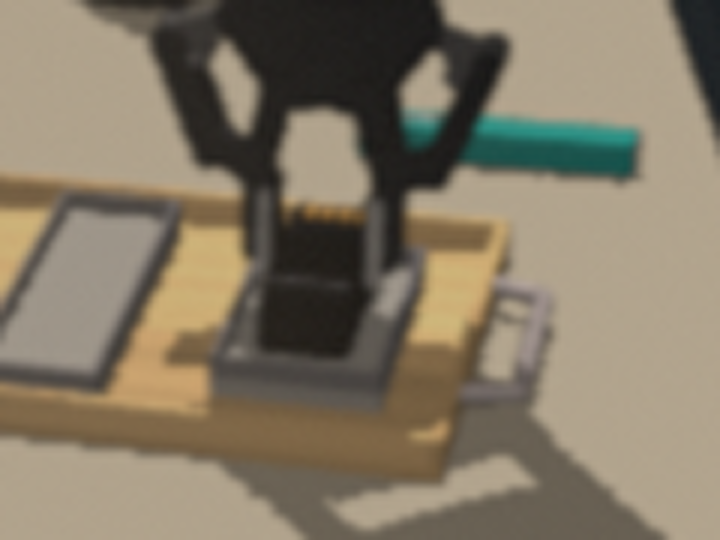

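The battery is inside the bay walls and centred, with the fingertips above the rim. Lowering the last 2 mm and releasing.

```bash
python3 -m crank '[{"grip":0.9,"offset":[-1,1,1],"angular":[0,0,0]},{"grip":0.9,"offset":[-1,1,2],"angular":[0,0,0]},{"grip":0.9,"offset":[-1,1,2],"angular":[0,0,0]},{"grip":0.3,"offset":[-1,1,2],"angular":[0,0,0]},{"grip":0.3,"offset":[-1,1,2],"angular":[0,0,0]},{"grip":0.3,"offset":[-1,1,2],"angular":[0,0,0]},{"grip":0.3,"offset":[-1,1,-30],"angular":[0,0,0]},{"grip":0.3,"offset":[-1,1,-75],"angular":[0,0,0]},{"grip":0.3,"offset":[-1,1,-105],"angular":[0,0,0]},{"grip":0.3,"offset":[-1,1,-105],"angular":[0,0,0]}]'; python3 - <<'E'
from h import *
s=vision.snapshot("wrist"); cv2.imwrite("pics/w6.png",s["pixels"][...,::-1])
t=vision.snapshot("top"); im=t["pixels"]; 
cv2.imwrite("pics/t6.png",cv2.resize(im[240:350,220:460,::-1],None,fx=3.3,fy=3.3))
# marker refine
hsv=cv2.cvtColor(im,cv2.COLOR_RGB2HSV); dark=((hsv[...,2]<95)).astype(np.uint8)*255
dark=cv2.morphologyEx(dark,cv2.MORPH_CLOSE,np.ones((5,5)))
for c in blobs(dark,(270,258,302,340)): print(np.round(rect(t,c,.018),1))
plan(450,21,100,2.9)
E
```

```text
t: 8.55
tcp_pos: [0.4377, -0.2559, 0.115]
tool_rot: [0.738, -0.674, 0.005, 0.0]
force: [0.2, -0.2, -0.9]
finger_gap: 0.7
[434.1  25.8 148.3  63.3  -8.5]
t 8.65 at [ 435.5 -254.   111.7] phi -84.8 q6 131.9 gap 0.698 F [ 0.3 -0.6 -0.5]
offset [-272.6  -39.2   11.4] dist 276 angular [  0.   -0.1 -87.7]
```

View pics/w6.png

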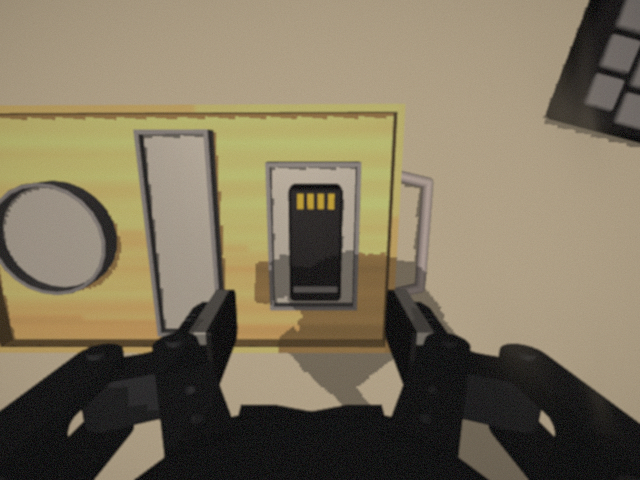

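View pics/t6.png

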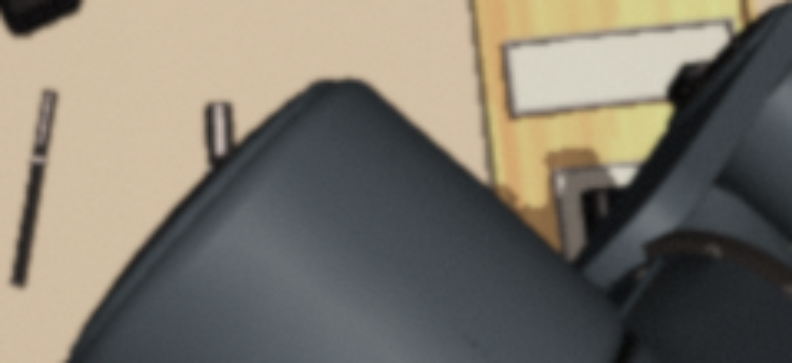

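The battery lies centred in the bay: battery columns 289–342, bay columns 272–355. Now moving over the marker.

```bash
python3 -m crank '[{"grip":0.5,"offset":[-25,-4,0],"angular":[0,0,-8]},{"grip":0.5,"offset":[-50,-8,0],"angular":[0,0,-16]},{"grip":0.5,"offset":[-75,-11,0],"angular":[0,0,-24]},{"grip":0.5,"offset":[-100,-15,0],"angular":[0,0,-32]},{"grip":0.5,"offset":[-130,-19,0],"angular":[0,0,-40]},{"grip":0.5,"offset":[-160,-23,0],"angular":[0,0,-48]},{"grip":0.5,"offset":[-190,-27,0],"angular":[0,0,-56]},{"grip":0.5,"offset":[-215,-31,0],"angular":[0,0,-64]},{"grip":0.5,"offset":[-245,-35,5],"angular":[0,0,-72]},{"grip":0.5,"offset":[-273,-39,11],"angular":[0,0,-80]}]'; python3 -m crank '[{"grip":0.5,"offset":[0,0,0],"angular":[0,0,-7]},{"grip":0.5,"offset":[0,0,0],"angular":[0,0,-7]},{"grip":0.5,"offset":[0,0,0],"angular":[0,0,-7]}]'; python3 - <<'E'
from h import *
s=vision.snapshot("wrist"); cv2.imwrite("pics/w7.png",s["pixels"][...,::-1])
plan(450,21,100,2.9)
E
```

```text
t: 9.65
tcp_pos: [0.4484, 0.0229, 0.0986]
tool_rot: [0.999, -0.04, -0.002, -0.0]
force: [-0.1, 0.6, 0.1]
finger_gap: 0.501
t: 9.95
tcp_pos: [0.4489, 0.0216, 0.0991]
tool_rot: [1.0, 0.018, -0.001, -0.0]
force: [-0.4, -0.6, 0.5]
finger_gap: 0.503
t 10.0 at [449.1  21.3  99.4] phi 2.0 q6 76.4 gap 0.496 F [0.  0.2 0.2]
offset [ 0.8  0.3 -0.6] dist 1 angular [-0.   0.1 -0.9]
```

View pics/w7.png

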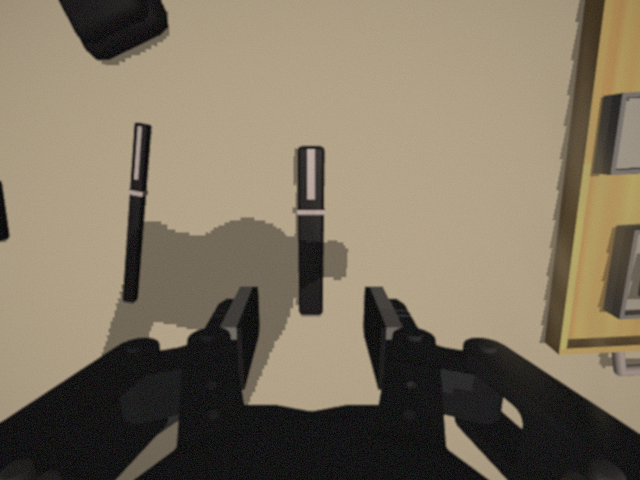

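```bash
python3 - <<'E'
from h import *
s=vision.snapshot("wrist")
a=ray(s,(311.5,147),.018)*1000;b=ray(s,(311.5,314),.018)*1000
print(a,b,(a+b)/2,np.linalg.norm(a-b),np.degrees(np.arctan2(*(a-b)[1::-1])))
m=(a+b)/2; plan(m[0],m[1],-10,2)
E
```

```text
[510.86055895  22.57187128  18.        ] [393.40968608  18.35870869  18.        ] [452.13512251  20.46528998  18.        ] 117.52641523818099 2.0544161773509533
t 10.05 at [449.3  21.1  99.6] phi 2.0 q6 76.4 gap 0.498 F [ 0.   0.3 -0.4]
offset [  2.9   0.8 109.6] dist 110 angular [-0.   0.1  0. ]
```

Length 118 mm against the stated 120 mm and centre (452, 20.5), which agrees with the top view. Descending and gripping.

```bash
python3 -m crank '[{"grip":0.5,"offset":[3,1,40],"angular":[0,0,0]},{"grip":0.5,"offset":[3,1,75],"angular":[0,0,0]},{"grip":0.5,"offset":[3,1,98],"angular":[0,0,0]},{"grip":0.5,"offset":[3,1,109],"angular":[0,0,0]},{"grip":0.5,"offset":[3,1,109],"angular":[0,0,0]},{"grip":0.5,"offset":[3,1,109],"angular":[0,0,0]},{"grip":1,"offset":[3,1,109],"angular":[0,0,0]},{"grip":1,"offset":[3,1,109],"angular":[0,0,0]},{"grip":1,"offset":[3,1,109],"angular":[0,0,0]},{"grip":1,"offset":[3,1,109],"angular":[0,0,0]}]' 40; python3 -m crank '[{"grip":1,"offset":[0,0,-20],"angular":[0,0,0]},{"grip":1,"offset":[0,0,-50],"angular":[0,0,0]},{"grip":1,"offset":[0,0,-80],"angular":[0,0,0]},{"grip":1,"offset":[0,0,-100],"angular":[0,0,0]},{"grip":1,"offset":[0,0,-100],"angular":[0,0,0]}]'; python3 - <<'E'
from h import *
s=vision.snapshot("wrist"); cv2.imwrite("pics/w8.png",s["pixels"][...,::-1])
plan(532,-244.3,91,-84.6)
E
```

```text
t: 11.05
tcp_pos: [0.4535, 0.0205, -0.0077]
tool_rot: [1.0, 0.019, 0.001, 0.0]
force: [-0.6, -0.2, 7.2]
finger_gap: 0.178
t: 11.55
tcp_pos: [0.4546, 0.0205, 0.0939]
tool_rot: [1.0, 0.019, 0.003, 0.001]
force: [0.6, -0.2, -0.5]
finger_gap: 0.182
t 11.6 at [453.6  20.6  92.6] phi 2.2 q6 76.3 gap 0.179 F [ 0.1  0.  -0.7]
offset [ 68.3 267.6   2.1] dist 276 angular [-0.1 -0.2 86.8]
```

View pics/w8.png

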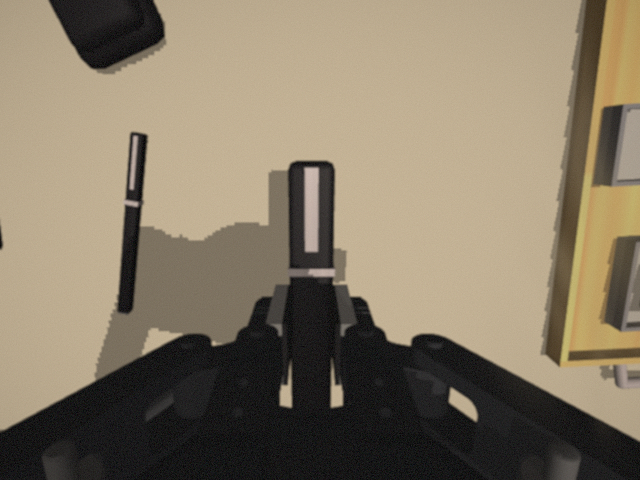

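The marker is held with the gap at 0.18, level and centred. Carrying it to the trough.

```bash
python3 -m crank '[{"grip":1,"offset":[6,25,0],"angular":[0,0,8]},{"grip":1,"offset":[13,50,0],"angular":[0,0,16]},{"grip":1,"offset":[20,77,0],"angular":[0,0,24]},{"grip":1,"offset":[27,104,0],"angular":[0,0,32]},{"grip":1,"offset":[34,131,0],"angular":[0,0,40]},{"grip":1,"offset":[41,158,0],"angular":[0,0,48]},{"grip":1,"offset":[48,185,0],"angular":[0,0,56]},{"grip":1,"offset":[55,212,0],"angular":[0,0,64]},{"grip":1,"offset":[62,240,0],"angular":[0,0,72]},{"grip":1,"offset":[68,268,0],"angular":[0,0,80]}]'; python3 -m crank '[{"grip":1,"offset":[0,0,0],"angular":[0,0,7]},{"grip":1,"offset":[0,0,0],"angular":[0,0,7]},{"grip":1,"offset":[0,0,0],"angular":[0,0,7]}]'; python3 - <<'E'
from h import *
s=vision.snapshot("wrist"); cv2.imwrite("pics/w9.png",s["pixels"][...,::-1])
plan(532,-244.3,6,-84.6)
E
```

```text
t: 12.6
tcp_pos: [0.53, -0.2451, 0.0894]
tool_rot: [0.776, -0.631, -0.001, 0.0]
force: [0.9, 0.1, -0.3]
finger_gap: 0.178
t: 12.9
tcp_pos: [0.5295, -0.2436, 0.0898]
tool_rot: [0.739, -0.674, -0.002, 0.0]
force: [0.5, -0.0, -0.3]
finger_gap: 0.179
t 12.95 at [ 529.7 -243.5   90.1] phi -84.7 q6 139.0 gap 0.183 F [-0.   0.4 -0.3]
offset [ 1.2 -2.4 84.1] dist 84 angular [ 0.1  0.1 -0.1]
```

View pics/w9.png

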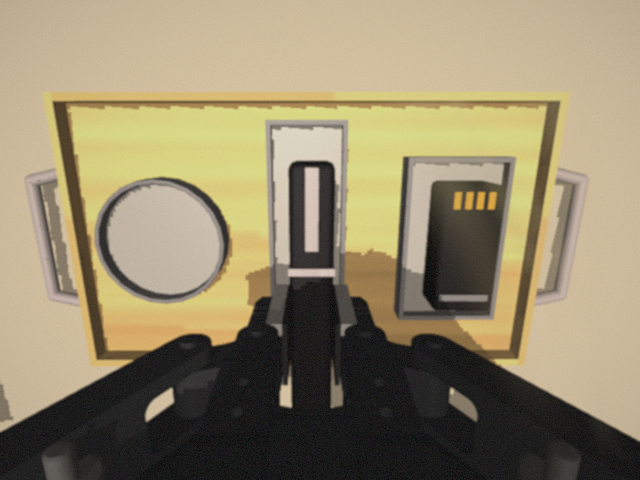

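The marker is over the trough, whose far rim spans columns 268–347. It needs to go about 2 mm left, which matches the computed shift. Lowering.

```bash
python3 -m crank '[{"grip":1,"offset":[1,-2,20],"angular":[0,0,0]},{"grip":1,"offset":[1,-2,45],"angular":[0,0,0]},{"grip":1,"offset":[1,-2,65],"angular":[0,0,0]},{"grip":1,"offset":[1,-2,77],"angular":[0,0,0]},{"grip":1,"offset":[1,-2,82],"angular":[0,0,0]},{"grip":1,"offset":[1,-2,84],"angular":[0,0,0]},{"grip":1,"offset":[1,-2,84],"angular":[0,0,0]},{"grip":1,"offset":[1,-2,84],"angular":[0,0,0]}]'; python3 - <<'E'
from h import *
plan(532,-244.3,5,-84.6)
s=vision.snapshot("side")
cv2.imwrite("pics/s9.png",cv2.resize(s["pixels"][160:260,280:440,::-1],None,fx=5,fy=5,interpolation=cv2.INTER_CUBIC))
E
```

```text
t: 13.75
tcp_pos: [0.5333, -0.2457, 0.0079]
tool_rot: [0.738, -0.674, 0.001, -0.0]
force: [0.1, -0.4, -0.5]
finger_gap: 0.181
t 13.75 at [ 533.3 -245.7    7.9] phi -84.8 q6 139.2 gap 0.181 F [ 0.1 -0.4 -0.5]
offset [-1.5  1.2  2.9] dist 4 angular [-0.1 -0.1 -0.2]
```

View pics/s9.png

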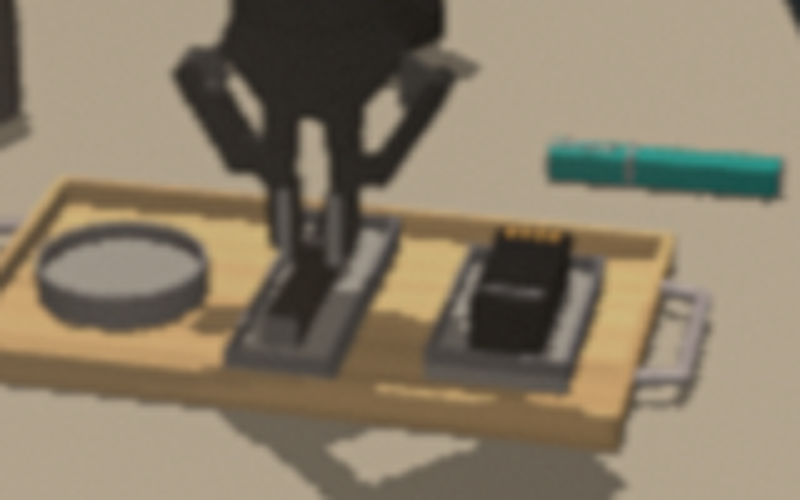

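The marker is inside the trough just above its floor, and the battery sits well in the bay. Lowering 2 mm and releasing.

```bash
python3 -m crank '[{"grip":1,"offset":[-1,1,1],"angular":[0,0,0]},{"grip":1,"offset":[-1,1,2],"angular":[0,0,0]},{"grip":1,"offset":[-1,1,2],"angular":[0,0,0]},{"grip":0.5,"offset":[-1,1,2],"angular":[0,0,0]},{"grip":0.5,"offset":[-1,1,2],"angular":[0,0,0]},{"grip":0.5,"offset":[-1,1,2],"angular":[0,0,0]},{"grip":0.5,"offset":[-1,1,-30],"angular":[0,0,0]},{"grip":0.5,"offset":[-1,1,-75],"angular":[0,0,0]},{"grip":0.5,"offset":[-1,1,-115],"angular":[0,0,0]},{"grip":0.5,"offset":[-1,1,-115],"angular":[0,0,0]}]'; python3 - <<'E'
from h import *
s=vision.snapshot("wrist"); cv2.imwrite("pics/w10.png",s["pixels"][...,::-1])
plan(458,387.5,140,-50)
E
```

```text
t: 14.8
tcp_pos: [0.5354, -0.247, 0.1278]
tool_rot: [0.738, -0.674, 0.006, -0.001]
force: [0.6, -0.6, -0.7]
finger_gap: 0.498
t 14.85 at [ 533.6 -245.9  125.2] phi -84.8 q6 139.2 gap 0.501 F [ 0.5 -0.2 -0.5]
offset [-637.5   18.3  -17.9] dist 638 angular [ -0.2  -0.4 -34.8]
```

View pics/w10.png

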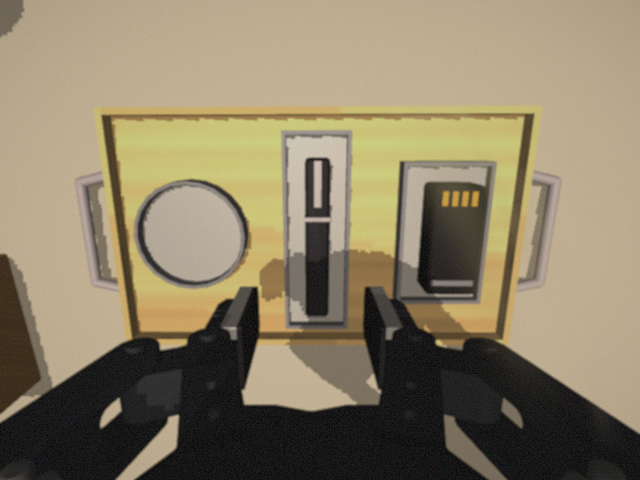

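The marker lies in the trough with rim clear all round: marker columns 304–329, trough columns 285–350. Now the roll.

```bash
python3 -m crank '[{"grip":0.2,"offset":[-35,1,-5],"angular":[0,0,-8]},{"grip":0.1,"offset":[-75,2,-10],"angular":[0,0,-16]},{"grip":0,"offset":[-120,3,-15],"angular":[0,0,-24]},{"grip":0,"offset":[-165,5,-18],"angular":[0,0,-32]},{"grip":0,"offset":[-210,6,-18],"angular":[0,0,-40]},{"grip":0,"offset":[-255,7,-18],"angular":[0,0,-48]},{"grip":0,"offset":[-300,9,-18],"angular":[0,0,-56]},{"grip":0,"offset":[-345,10,-18],"angular":[0,0,-64]},{"grip":0,"offset":[-390,11,-18],"angular":[0,0,-72]},{"grip":0,"offset":[-435,12,-18],"angular":[0,0,-80]}]'; python3 - <<'E'
from h import *
plan(458,387.5,120,30)
E
```

```text
t: 15.85
tcp_pos: [0.479, 0.1892, 0.1386]
tool_rot: [0.999, -0.039, -0.002, 0.0]
force: [0.9, -0.7, -0.1]
finger_gap: 1.002
t 15.85 at [479.  189.2 138.6] phi -4.5 q6 103.6 gap 1.002 F [ 0.9 -0.7 -0.1]
offset [ -36.5 -196.1   18.6] dist 200 angular [ -0.    0.2 -34.5]
```

```bash
python3 -m crank '[{"grip":0,"offset":[-7,-40,4],"angular":[0,0,-8]},{"grip":0,"offset":[-15,-80,8],"angular":[0,0,-16]},{"grip":0,"offset":[-22,-120,12],"angular":[0,0,-24]},{"grip":0,"offset":[-30,-160,16],"angular":[0,0,-32]},{"grip":0,"offset":[-36,-196,19],"angular":[0,0,-34]},{"grip":0,"offset":[-36,-196,19],"angular":[0,0,-34]},{"grip":0,"offset":[-36,-196,19],"angular":[0,0,-34]}]'; python3 - <<'E'
from h import *
s=vision.snapshot("wrist"); cv2.imwrite("pics/w11.png",s["pixels"][...,::-1])
im=s["pixels"]; hsv=cv2.cvtColor(im,cv2.COLOR_RGB2HSV)
br=((hsv[...,0]<20)&(hsv[...,1]>110)&(hsv[...,2]>60)).astype(np.uint8)*255
for c in blobs(br,(200,120,420,400),60): print(cv2.minEnclosingCircle(c))
plan(458,387.5,0,30)
E
```

```text
t: 16.55
tcp_pos: [0.4598, 0.3859, 0.1193]
tool_rot: [0.968, 0.253, -0.002, 0.001]
force: [0.3, 0.1, -0.7]
finger_gap: 1.0
((307.4090881347656, 237.5), 16.778310775756836)
t 16.6 at [460.1 385.1 119.7] phi 29.2 q6 90.1 gap 0.999 F [ 0.5 -0.3 -0.6]
offset [ -0.3  -3.1 119.7] dist 120 angular [ 0.   0.2 -0.8]
```

View pics/w11.png

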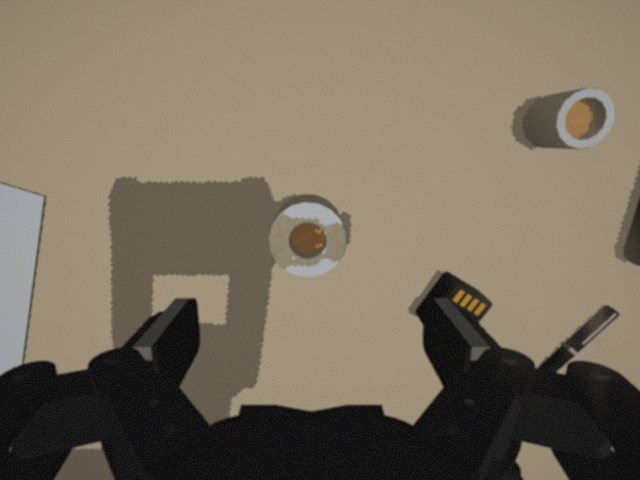

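```bash
python3 - <<'E'
from h import *
s=vision.snapshot("wrist")
for uv in [(308,239.5),(270,240),(346.5,240),(308,202),(308,277)]: print(uv,np.round(ray(s,uv,.04)*1000,1))
c=ray(s,(308,239.5),.04)*1000; plan((c[0]+458)/2,(c[1]+387.5)/2,-6)
E
```

```text
(308, 239.5) [459.6 386.6  40. ]
(270, 240) [446.6 409.   40. ]
(346.5, 240) [472.1 363.5  40. ]
(308, 202) [482.1 399.1  40. ]
(308, 277) [435.8 373.3  40. ]
t 16.65 at [460.5 384.7 120. ] phi 29.1 q6 90.1 gap 0.997 F [ 0.3 -0.7  0.2]
offset [ -0.   -2.9 126. ] dist 126 angular [0.  0.2 0. ]
```

The wrist view gives a centre of (459.6, 386.6) and a diameter of about 53 mm, so this is the full roll (54 mm). Descending and gripping.

```bash
python3 -m crank '[{"grip":0,"offset":[0,-3,40],"angular":[0,0,0]},{"grip":0,"offset":[0,-3,80],"angular":[0,0,0]},{"grip":0,"offset":[0,-3,112],"angular":[0,0,0]},{"grip":0,"offset":[0,-3,126],"angular":[0,0,0]},{"grip":0,"offset":[0,-3,126],"angular":[0,0,0]},{"grip":0,"offset":[0,-3,126],"angular":[0,0,0]},{"grip":0.8,"offset":[0,-3,126],"angular":[0,0,0]},{"grip":0.8,"offset":[0,-3,126],"angular":[0,0,0]},{"grip":0.8,"offset":[0,-3,126],"angular":[0,0,0]},{"grip":0.8,"offset":[0,-3,126],"angular":[0,0,0]}]' 50; python3 -m crank '[{"grip":0.8,"offset":[0,0,-20],"angular":[0,0,0]},{"grip":0.8,"offset":[0,0,-50],"angular":[0,0,0]},{"grip":0.8,"offset":[0,0,-80],"angular":[0,0,0]},{"grip":0.8,"offset":[0,0,-110],"angular":[0,0,0]},{"grip":0.8,"offset":[0,0,-110],"angular":[0,0,0]}]'; python3 - <<'E'
from h import *
s=vision.snapshot("wrist"); cv2.imwrite("pics/w12.png",s["pixels"][...,::-1])
plan(627,-235.3,105,0)
E
```

```text
t: 17.65
tcp_pos: [0.461, 0.3894, -0.0029]
tool_rot: [0.968, 0.252, 0.002, -0.0]
force: [-0.3, -0.4, 4.6]
finger_gap: 0.6
t: 18.15
tcp_pos: [0.4627, 0.3906, 0.1101]
tool_rot: [0.968, 0.252, 0.005, -0.001]
force: [0.6, -0.2, -1.2]
finger_gap: 0.604
t 18.2 at [461.3 389.7 107.8] phi 29.2 q6 90.4 gap 0.601 F [-0.8  0.1 -1.1]
offset [-160.   626.5    1.9] dist 647 angular [-0.1 -0.3 29.2]
```

View pics/w12.png

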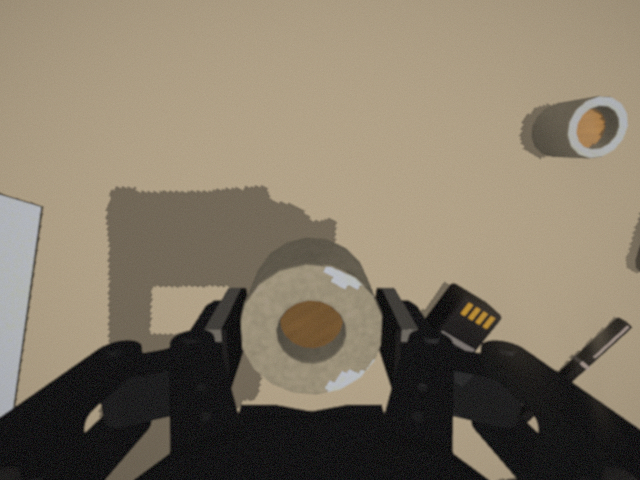

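Held with the gap at 0.60, and the roll is upright between the pads at (312,326). Carrying it to the dish.

```bash
python3 -m crank '[{"grip":0.8,"offset":[-6,25,0],"angular":[0,0,2]},{"grip":0.8,"offset":[-15,60,0],"angular":[0,0,4]},{"grip":0.8,"offset":[-26,100,0],"angular":[0,0,7]},{"grip":0.8,"offset":[-36,140,0],"angular":[0,0,9]},{"grip":0.8,"offset":[-46,180,0],"angular":[0,0,11]},{"grip":0.8,"offset":[-56,220,0],"angular":[0,0,13]},{"grip":0.8,"offset":[-66,260,0],"angular":[0,0,15]},{"grip":0.8,"offset":[-76,300,0],"angular":[0,0,17]},{"grip":0.8,"offset":[-87,340,0],"angular":[0,0,19]},{"grip":0.8,"offset":[-97,380,0],"angular":[0,0,21]}]'; python3 - <<'E'
from h import *
plan(627,-235.3,105,0)
E
```

```text
t: 19.2
tcp_pos: [0.5591, 0.0081, 0.1037]
tool_rot: [0.998, 0.07, -0.002, -0.0]
force: [1.1, -0.1, -1.6]
finger_gap: 0.6
t 19.2 at [559.1   8.1 103.7] phi 8.1 q6 71.3 gap 0.6 F [ 1.1 -0.1 -1.6]
offset [ 33.1 250.5  -1.7] dist 253 angular [-0.   0.2  8.1]
```

```bash
python3 -m crank '[{"grip":0.8,"offset":[5,40,0],"angular":[0,0,1]},{"grip":0.8,"offset":[10,80,0],"angular":[0,0,3]},{"grip":0.8,"offset":[16,120,0],"angular":[0,0,5]},{"grip":0.8,"offset":[21,160,0],"angular":[0,0,6]},{"grip":0.8,"offset":[26,200,0],"angular":[0,0,7]},{"grip":0.8,"offset":[30,230,0],"angular":[0,0,8]},{"grip":0.8,"offset":[33,250,0],"angular":[0,0,8]},{"grip":0.8,"offset":[33,250,0],"angular":[0,0,8]},{"grip":0.8,"offset":[33,250,0],"angular":[0,0,8]}]'; python3 - <<'E'
from h import *
s=vision.snapshot("wrist"); cv2.imwrite("pics/w13.png",s["pixels"][...,::-1])
plan(627,-235.3,10,0)
E
```

```text
t: 20.1
tcp_pos: [0.627, -0.2324, 0.1034]
tool_rot: [1.0, 0.001, -0.002, -0.001]
force: [0.7, 1.3, -1.2]
finger_gap: 0.597
t 20.15 at [ 626.9 -231.7  103.7] phi 0.2 q6 60.0 gap 0.604 F [ 0.2  0.7 -1.7]
offset [ 0.3  3.8 93.6] dist 94 angular [-0.1  0.2  0.2]
```

View pics/w13.png

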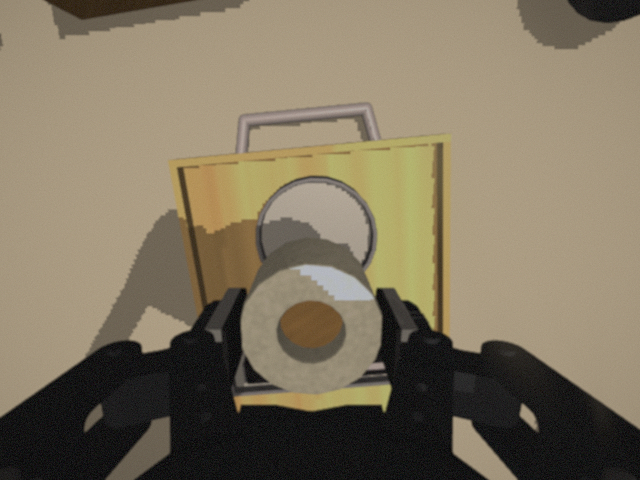

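The dish rim is centred at about column 317 against 311 for the roll, so it needs to go right about 4 mm, as computed. Lowering.

```bash
python3 -m crank '[{"grip":0.8,"offset":[0,4,15],"angular":[0,0,0]},{"grip":0.8,"offset":[0,4,40],"angular":[0,0,0]},{"grip":0.8,"offset":[0,4,65],"angular":[0,0,0]},{"grip":0.8,"offset":[0,4,80],"angular":[0,0,0]},{"grip":0.8,"offset":[0,4,88],"angular":[0,0,0]},{"grip":0.8,"offset":[0,4,92],"angular":[0,0,0]},{"grip":0.8,"offset":[0,4,92],"angular":[0,0,0]},{"grip":0.8,"offset":[0,4,92],"angular":[0,0,0]}]'; python3 - <<'E'
from h import *
plan(627,-235.3,10,0)
s=vision.snapshot("side")
cv2.imwrite("pics/s13.png",cv2.resize(s["pixels"][150:260,250:410,::-1],None,fx=5,fy=5,interpolation=cv2.INTER_CUBIC))
E
```

```text
t: 20.95
tcp_pos: [0.6292, -0.2376, 0.0141]
tool_rot: [1.0, 0.001, 0.001, 0.0]
force: [-0.4, 0.3, -0.8]
finger_gap: 0.602
t 20.95 at [ 629.2 -237.6   14.1] phi 0.2 q6 59.6 gap 0.602 F [-0.4  0.3 -0.8]
offset [-2.2 -2.3  4.1] dist 5 angular [ 0.1 -0.1  0.2]
```

View pics/s13.png

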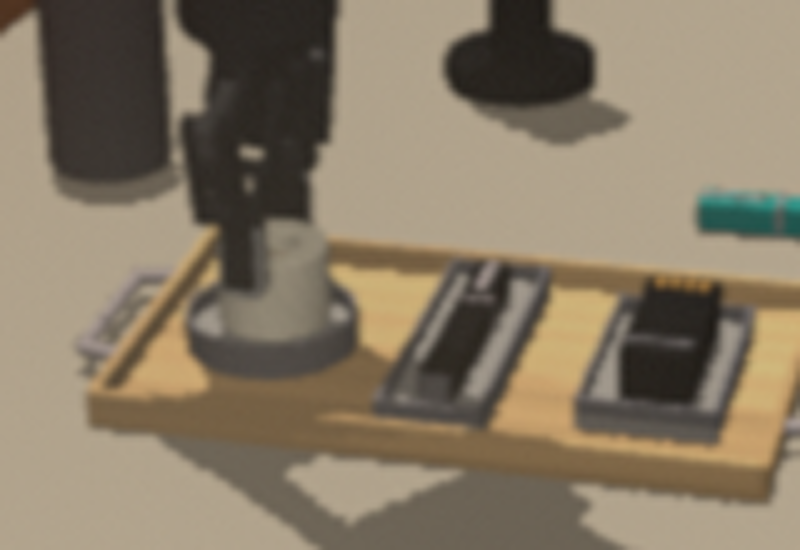

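The roll is inside the dish rim, just above its floor. Lowering in small steps, checking force, and releasing.

```bash
python3 -m crank '[{"grip":0.8,"offset":[-2,-2,2],"angular":[0,0,0]},{"grip":0.8,"offset":[-2,-2,3],"angular":[0,0,0]},{"grip":0.8,"offset":[-2,-2,3],"angular":[0,0,0]}]'; python3 -c "
from h import *
plan(627,-235.3,10,0)"
```

```text
t: 21.3
tcp_pos: [0.6262, -0.2351, 0.0102]
tool_rot: [1.0, 0.001, -0.0, -0.0]
force: [0.1, -0.6, -1.4]
finger_gap: 0.601
t 21.3 at [ 626.2 -235.1   10.2] phi 0.2 q6 59.7 gap 0.601 F [ 0.1 -0.6 -1.4]
offset [0.8 0.2 0.2] dist 1 angular [-0.   0.   0.2]
```

```bash
python3 -m crank '[{"grip":0.8,"offset":[0,0,1],"angular":[0,0,0]},{"grip":0.8,"offset":[0,0,1],"angular":[0,0,0]},{"grip":0.8,"offset":[0,0,1],"angular":[0,0,0]}]'; python3 -m crank '[{"grip":0,"offset":[0,0,0],"angular":[0,0,0]},{"grip":0,"offset":[0,0,0],"angular":[0,0,0]},{"grip":0,"offset":[0,0,0],"angular":[0,0,0]},{"grip":0,"offset":[0,0,0],"angular":[0,0,0]},{"grip":0,"offset":[0,0,-30],"angular":[0,0,0]},{"grip":0,"offset":[0,0,-70],"angular":[0,0,0]},{"grip":0,"offset":[0,0,-115],"angular":[0,0,0]},{"grip":0,"offset":[-25,0,-140],"angular":[0,0,0]},{"grip":0,"offset":[-65,0,-140],"angular":[0,0,0]},{"grip":0,"offset":[-110,0,-140],"angular":[0,0,0]}]'; python3 - <<'E'
from h import *
s=vision.snapshot("wrist"); cv2.imwrite("pics/w14.png",s["pixels"][...,::-1])
plan(500,300,150,0)
E
```

```text
t: 21.6
tcp_pos: [0.6263, -0.2353, 0.0101]
tool_rot: [1.0, 0.001, -0.0, 0.0]
force: [-1.7, 1.0, 5.6]
finger_gap: 0.6
t: 22.6
tcp_pos: [0.5168, -0.2362, 0.1505]
tool_rot: [1.0, 0.002, 0.002, 0.001]
force: [-0.7, -0.2, -0.2]
finger_gap: 1.001
t 22.65 at [ 505.2 -231.8  148. ] phi 0.2 q6 53.9 gap 1.001 F [-5.9  2.7 -1.6]
offset [  -3.7 -531.8    1.3] dist 532 angular [-0.3  0.7  0.2]
```

View pics/w14.png

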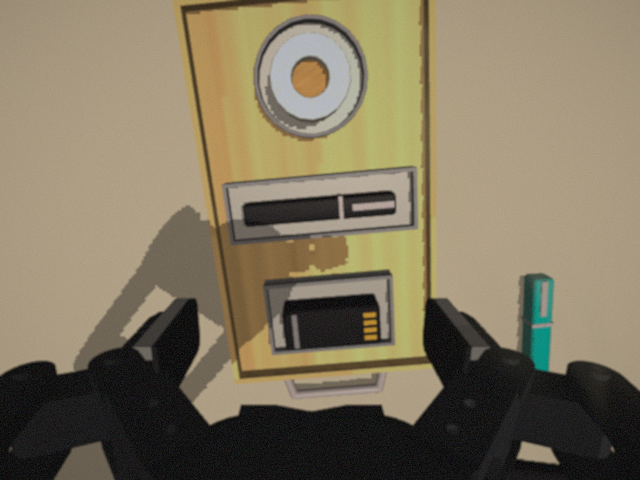

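All three items are in place: roll (309,76) in the dish, marker (320,207) in the trough, battery (332,322) in the bay. I'll retreat to the start area so the top camera has a clear view for the final check.

```bash
python3 -m crank '[{"grip":0,"offset":[-20,25,-10],"angular":[0,0,0]},{"grip":0,"offset":[-45,55,-30],"angular":[0,0,0]},{"grip":0,"offset":[-75,92,-50],"angular":[0,0,0]},{"grip":0,"offset":[-105,130,-50],"angular":[0,0,0]},{"grip":0,"offset":[-135,165,-50],"angular":[0,0,0]},{"grip":0,"offset":[-165,202,-50],"angular":[0,0,0]},{"grip":0,"offset":[-195,240,-50],"angular":[0,0,0]},{"grip":0,"offset":[-225,275,-50],"angular":[0,0,0]},{"grip":0,"offset":[-255,310,-50],"angular":[0,0,0]},{"grip":0,"offset":[-280,345,-50],"angular":[0,0,0]}]'; python3 -m crank '[{"grip":0,"offset":[0,0,0],"angular":[0,0,0]},{"grip":0,"offset":[0,0,0],"angular":[0,0,0]},{"grip":0,"offset":[0,0,0],"angular":[0,0,0]}]'; python3 - <<'E'
from h import *
s=vision.snapshot("top"); im=s["pixels"]
cv2.imwrite("pics/t15.png",im[...,::-1])
cv2.imwrite("pics/c15.png",cv2.resize(im[175:350,345:475,::-1],None,fx=3.4,fy=3.4,interpolation=cv2.INTER_CUBIC))
sd=vision.snapshot("side"); cv2.imwrite("pics/s15.png",sd["pixels"][...,::-1])
hsv=cv2.cvtColor(im,cv2.COLOR_RGB2HSV)
dark=(hsv[...,2]<75).astype(np.uint8)*255
for n,roi,z in [("longb",(388,285,442,322),.041),("marker",(375,247,448,275),.031),("shortb",(160,280,195,312),.028),("pen",(218,262,244,332),.009)]:
    for c in blobs(dark,roi)[:2]: print(n,np.round(rect(s,c,z),1))
br=((hsv[...,0]<20)&(hsv[...,1]>130)&(hsv[...,2]>60)).astype(np.uint8)*255
for c in blobs(br,(390,200,418,235),10):
    u=cv2.minEnclosingCircle(c)[0]; print("roll core",u,ray(s,u,.053)*1000)
white=((hsv[...,1]<45)&(hsv[...,2]>120)).astype(np.uint8)*255
for c in blobs(white,(155,210,188,244))[:1]: print("used",np.round(rect(s,c,.04),1))
print(manip.sense()["t"],manip.sense()["tcp_pos"])
E
```

```text
t: 23.65
tcp_pos: [0.2355, -0.5826, 0.1989]
tool_rot: [1.0, 0.001, -0.0, -0.0]
force: [0.3, -0.8, -0.3]
finger_gap: 0.997
t: 23.95
tcp_pos: [0.2379, -0.58, 0.1987]
tool_rot: [1.0, 0.002, 0.0, -0.001]
force: [-0.9, -0.0, 0.2]
finger_gap: 0.997
longb [ 433.1 -249.7   81.    35.2  -84.1]
marker [ 527.  -218.8   76.5   18.   -84.7]
marker [ 532.9 -282.1   36.8   17.5   89.3]
shortb [457.9 255.   43.8  36.4   1.1]
pen [433.1 149.6  77.2   7.9  -9. ]
roll core (405.0, 215.5) [ 622.66465208 -235.07931353   53.        ]
used [612.8 274.8  36.8  35.2  89.3]
24.05 [ 0.23844226 -0.57987806  0.19901754]
```

View pics/t15.png

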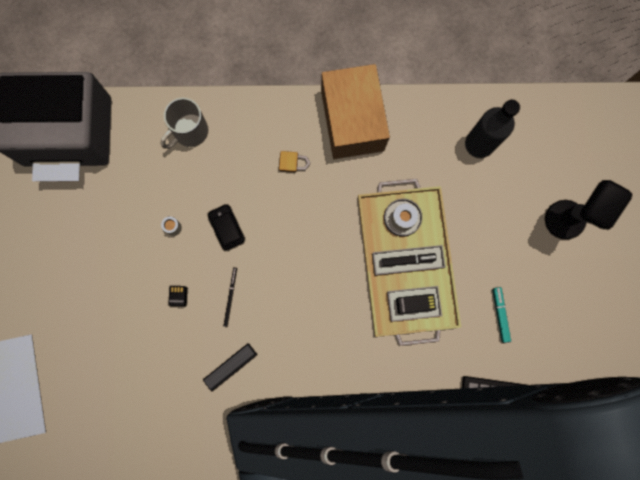

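View pics/c15.png

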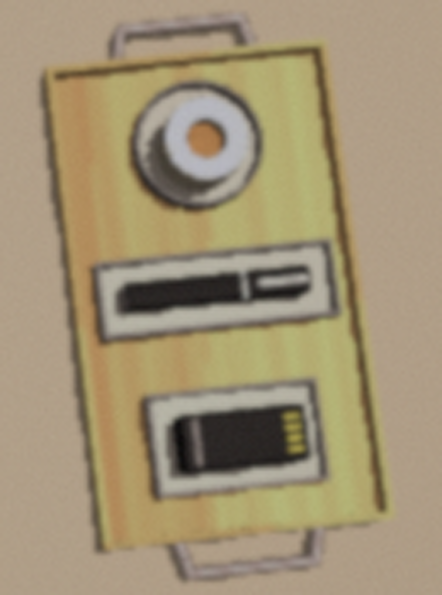

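View pics/s15.png

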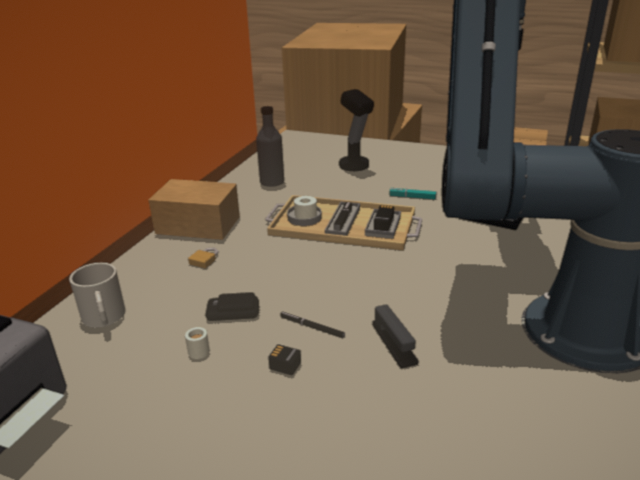

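The final views show all three about 5 mm or less from the centres, flat inside their rims. The look-alikes have not moved. Handing in.

```bash
python3 -c "
from station import manip
manip.sign_off(); print(manip.sense()['t'])"
```

```text
the job is handed in; nothing more can be done
the job is handed in; nothing more can be done
```

I placed the long battery in the bay, the marker in the trough and the full roll in the dish. I let go of each one, backed the arm away and handed in at about 24 s of the 80 s allowed. Sign-off gives no verdict.

| Item | Offset from centre (top view) | Limit |
|---|---|---|
| Roll in dish | about 4–5 mm | 14.5 mm |
| Battery in bay | about 3–4 mm each way, within 1° of lengthwise | 14.5 mm |
| Marker in trough | about 4 mm along, 2 mm across | 16.5 mm along, 15.5 mm across |

- **Seating:** the pictures show all three level and down inside their rims. I judged depth by eye there and did not measure it. When I lowered the roll, the force reading rose to 5.6 N, so it met the dish floor.
- **Look-alikes:** the short battery and slim pen measured the same before and after, and the used roll differed by 1 mm. I left the turquoise marker alone.
- **What disagreed:** my first grasp of the battery closed above it. The real fingertips sat about 18.5 mm higher than the reported tool position. I found this in the side view, allowed for it afterwards, and the repeat grasp held. That first try did not shift the battery.

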